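Balance the straightedge on the test bar and set the indicator arm

ROBOT

A 6-joint arm with a two-finger parallel gripper is mounted at the origin on the work surface. World frame = base frame: x ahead of the robot, y to its left, z up, the work surface at z = 0. Lengths are in m, angles in rad, forces in N, time in s.
With the tool pointing down it reaches from about 0.3 to 1 m from the base axis. Payload 5.1 kg.
Tool frame: the origin (TCP) lies at the very end of the fingers, on their centre line; the grasp point (between the pads) lies 19 mm behind it (manip.grip_point_offset is the distance from the TCP to the grasp point, in m); z points along the fingers, y is the line along which they close (so a half turn about z gives the same grasp; the last joint's range is limited). The gripper opens to 95 mm and grips with 3 to 60 N. Pads are 20 mm wide; open, the fingers measure 119 mm over their backs; the gripper's body (75 mm by 180 mm) begins 59 mm behind the grasp point.
Start: joints at [-1.274, 0.124, 1.65, -0, 1.367, -0.083], TCP at [0.241, -0.604, 0.215] pointing down, gripper open.
Joint ranges: [-2.61, 2.61], [-1.02, 2.33], [0.03, 2.71], [-1.35, 4.49], [0.32, 2.68], [-2.91, 2.91]. Speed limits (rad/s): [2.57, 2.57, 3.14, 3.14, 3.14, 3.14].

INTERFACE

Orientations are given as a unit quaternion [w, x, y, z].
In Python, from bench import manip gives the robot as it stands.
- The arm moves only by the tool step_arm, never from a script. Its argument "plan" is a list of rows, each an object of numbers: "tx", "ty", "tz": the shift along the tool's x, y, z in units of 30 mm (1.0 is 30 mm); "rx", "ry", "rz": the turn, a rotation vector about the tool's x, y, z in rad. A call has 1 to 8 rows; each row shifts and turns the commanded pose from where the row before left it, along the tool's axes as they then stand; what a row does not reach is not made up. A row lasts 1/12 s, in which the tool goes at most 41.7 mm and 7.16 degrees, less where a joint would pass 70% of its speed; a pose out of reach is approached as far as the arm can. A call is refused whole if a number of a shift passes 1 or a number of a turn 0.125, either way. A call with a gripper value outside its range is refused whole. "fingers" is the opening, from -1 (shut) to 1 (fully open), set as the call begins (left out, the last holds). The fingers move at their own pace and stop on an object; "squeeze" is the grip in N (left out, the last holds). Time passes only in rows, so rows that do not move let the fingers close. It gives the time, the measured TCP pose, the force, the opening and the grip force at its end, in the units of the state.
- manip.get_state(): the state, without advancing time (a new reading comes with each control period).
- manip.read_camera(name): name is "scene" or "top"; returns (picture, depth): 420x560x3 uint8, red, green, blue; 420x560 float32, m along the optical axis (not along the pixel's ray), 0 where there is no reading.
- manip.get_calibration(name): a dict with "camera_matrix" (3x3 intrinsics, pixels), "rvec" (rotation vector, rad) and "tvec" (3), from world to camera coordinates, as OpenCV has them. Camera axes: x right, y down, z forward; pixel columns grow to the right and rows downward; lengths in m; the calibration is good to about 2 mm. A picture is of the moment at which its call begins. get_calibration takes no time and is no camera call.
- manip.finish_job(): hands the job in; it is judged then, once.
The state is a dict: "t": time; "joints": joint angles; "qd": joint speeds; "tau": joint torques, N m; "tool_pos": TCP position; "orientation": TCP orientation; "ft_force": force on the tool from outside, world axes, zero at the start; "ft_torque": the same for the moment, N m; "finger_gap": opening from 0.0 (shut) to 1.0 (fully open); "grip_force": force on a finger pad.
Only numpy, scipy, OpenCV 4.12 (cv2) and the standard library are available. Lean on these libraries where they do the work, as an engineer would, in place of code of your own. Each camera call takes 0.05 s, during which the arm holds its last target. There are 200 camera calls.

TASK

Get this bench ready for a levelness check. The steel straightedge leans over the round test bar with one end on the bench: move it along until it balances by itself across the bar, level to within about five degrees and still, with both ends clear of the bench. Also turn the adjuster knob of the indicator stand clockwise until the tip of the sprung arm has come down to the height of the black mark on its scale post; leave the spanner, the tin and the collar where they are and let go of everything.

Things in the scene. Friction and masses are not known exactly. Their poses are not given: they have to be found in the camera images.
- spindle: Fixed grey housing block with a round steel test bar sticking out level. Origin on the bench under the bar's axis. The bar lies along the body's x axis (within 0.25 rad of world x): diameter 60 mm, axis 33 mm and crest 63 mm above the bench, from x = -55 mm at the housing to +130 mm at its free end. Housing: x = -155 to -70 mm, y = -65 to +65 mm, 105 mm high.
- edge_middle (a point): Centre (and centre of mass) of the loose steel straightedge: flat bar 280 mm long (its y axis), 45 mm wide (x), 8 mm thick (z), 0.6 to 0.95 kg, a black dot near each end on top. It starts leaning across the test bar at about 0.33 rad, its +y end on the bench, its middle 45 to 65 mm too far to the +y side. Level on the bar, its centre is 67 mm above the bench.
- straightedge: The same straightedge; origin in the middle of its underside, same axes. A push of a few newtons on its low end slides it, leaning up to 0.43 rad as it comes. Within about 11 mm of the balance point the low end lifts off the bench by itself; it then rests tilted by about (distance still missing) / 26 mm rad, and rocks for some 5 s when disturbed.
- bar_top (a point): Point on the crest of the test bar, 45 mm along the spindle's x axis, 63 mm above the bench. The straightedge may balance anywhere along the free bar.
- adjuster (a joint): Angle (rad) of the black adjuster knob on the stand, range 0 to 3, starts at 0.5 to 0.9, grows as it turns clockwise seen from above; stays where it is left (friction 0.03 N m). At 0 its grip bar lies along the stand's x axis. Each rad lowers the arm's tip by about 11.5 mm; the mark is reached near 1.9.
- adjuster_grip (a point): On the knob's vertical axis at the height to grip its bar, 97 mm above the bench. Its x axis runs along the grip bar and turns with it. The bar is 42 mm long, 14 mm wide, and reaches from 74 to 104 mm above the bench; below it is a round flange, 68 mm across, on the block.
- pointer (a point): Tip of the thin wire at the free end of the sprung indicator arm (steel strip with a round dial on it, reaching to the stand's +y side). Turning the knob clockwise bends it down.
- mark (a point): Centre of the black mark line (30 mm wide, 3 mm tall) on the flat aluminium scale post that stands just behind the pointer's tip, 85 mm above the bench. The tip must come to this height.
- stand: Fixed black block 60 x 85 x 60 mm (x, y, height) of the indicator stand, origin under its centre on the bench; yaw varies. The knob stands on its top 15 mm towards -y of the centre; the arm starts from a lug 43 mm towards +y, and the scale post (130 mm tall) stands 158 mm towards +y.
- spanner: Bystander: a steel spanner lying on the bench.
- oil_tin: Bystander: upright round tin, 60 mm across, 110 mm high.
- collar: Bystander: flat steel ring, 56 mm across, 22 mm high.
Not all that is in view belongs to the job. What is shaped like the stand but orange is not meant.

How it is judged:
By the outcome, as a careful person would: the job done as asked, in the order asked, and still so for the second after the job is handed in, with the robot touching nothing.
It also fails if it takes over 67 s, if anything falls off the work surface, if the arm or the gripper's body presses on something with over 40 N, if the wrist force passes 120 N, or if a joint passes its speed limit or range.

## Working session

There is one attempt and no reset: what is moved stays moved. The work goes in short steps, Python scripts to look and compute and a tool call to move; the robot and the scene stay as the last step left them, time stands still between calls to the robot, and variables do not carry over. Pictures are saved under pics/ and viewed, at most 10 in all, crops included, and the job is handed in when it is done.

Besides the shell and the picture viewer there is one more tool, called after ">>>" as name(argument=value, ...) on one line, values as JSON. step_arm: Moves the arm, as the interface text tells. Its arguments: {"type":"object","properties":{"plan":{"type":"array","items":{"type":"object","properties":{"tx":{"type":"number"},"ty":{"type":"number"},"tz":{"type":"number"},"rx":{"type":"number"},"ry":{"type":"number"},"rz":{"type":"number"}}}},"fingers":{"type":"number"},"squeeze":{"type":"number"}},"required":["plan"]}

```bash
mkdir -p pics; cat > h.py <<'E'
from bench import manip
import cv2, numpy as np
def cam(n,name):
    p,d=manip.read_camera(n); cv2.imwrite(f'pics/{name}.png',p[:,:,::-1]); np.savez(f'pics/{name}.npz',d=d); return p,d
def w(n,u,v,d):
    c=manip.get_calibration(n);K=np.array(c['camera_matrix']);R=cv2.Rodrigues(np.array(c['rvec'],float))[0];t=np.array(c['tvec'],float).ravel()
    return R.T@(np.linalg.inv(K)@[u,v,1]*d-t)
def W(n,name,pts):
    d=np.load(f'pics/{name}.npz')['d']
    for u,v in pts: print((u,v),w(n,u,v,d[int(v),int(u)]).round(4),d[int(v),int(u)])
def px(n,P):
    c=manip.get_calibration(n);return cv2.projectPoints(np.array(P,float).reshape(-1,1,3),np.array(c['rvec'],float),np.array(c['tvec'],float),np.array(c['camera_matrix']),None)[0].reshape(-1,2)
E
python3 - <<'E'
from h import *
cam('scene','s0');cam('top','t0')
s=manip.get_state();print(s['t'],s['tool_pos'],s['orientation'],s['finger_gap'],s['ft_force'])
E
```

```text
0.1 [ 0.24078251 -0.60314775  0.21353185] [-9.04094143e-04  9.82026629e-01  1.88740233e-01 -8.77856332e-05] 0.9990362153048646 [-0.41482561  0.81610205 -0.20265586]
```

View pics/s0.png

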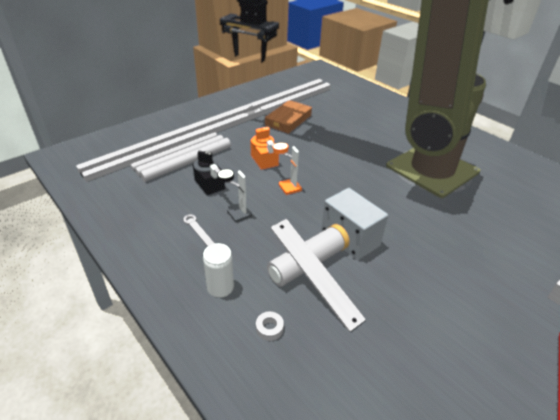

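View pics/t0.png

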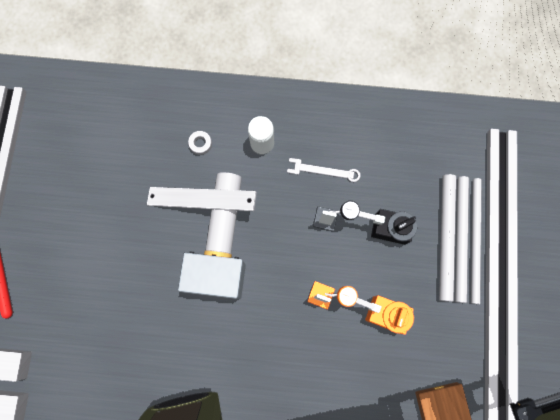

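The top view (up = +x, left = +y) shows the straightedge dots near (151,197) and (249,200), the bar from (217,253) to (229,178), the black stand's knob near (403,225) and its post near (325,214). The orange stand at (395,316) is the decoy.

```bash
python3 - <<'E'
from h import *
W('top','t0',[(151,197),(249,200),(170,197),(200,199),(152,190),(152,205),(228,180),(215,245),(181,292),(240,296),(242,262),(187,256),(402,224),(412,218),(396,228),(350,211),(325,214),(318,222),(380,235),(322,208),(261,127),(199,142)])
p=cv2.imread('pics/t0.png');a=cv2.resize(p[190:250,300:430],None,fx=6,fy=6,interpolation=cv2.INTER_CUBIC)
cv2.imwrite('pics/c1.png',a)
E
```

```text
(151, 197) [0.6026 0.2277 0.0117] 1.2219524
(249, 200) [ 0.5995 -0.0163  0.092 ] 1.1395516
(170, 197) [0.6031 0.1775 0.0295] 1.2039349
(200, 199) [0.5996 0.1011 0.0541] 1.1782063
(152, 190) [0.6197 0.2272 0.0138] 1.2233305
(152, 205) [0.5848 0.2248 0.0034] 1.2263247
(228, 180) [0.6491 0.0401 0.062 ] 1.1797518
(215, 245) [0.4943 0.0521 0.0637] 1.1465018
(181, 292) [0.3841 0.1274 0.0027] 1.1846046
(240, 296) [ 0.3866 -0.014   0.0313] 1.1553382
(242, 262) [ 0.4588 -0.0157  0.0945] 1.1082107
(187, 256) [0.4601 0.1042 0.1044] 1.1003298
(402, 224) [ 0.5734 -0.3606  0.104 ] 1.117924
(412, 218) [ 0.5886 -0.3818  0.1057] 1.1190844
(396, 228) [ 0.5663 -0.3513  0.0874] 1.1328809
(350, 211) [ 0.591  -0.2432  0.11  ] 1.11721
(325, 214) [ 0.5775 -0.1879  0.119 ] 1.1063406
(318, 222) [ 0.5776 -0.1799  0.0131] 1.2100765
(380, 235) [ 0.5538 -0.3235  0.0476] 1.1695712
(322, 208) [ 0.6134 -0.1872  0.01  ] 1.2204078
(261, 127) [ 0.7688 -0.0275  0.1095] 1.1569614
(199, 142) [0.7553 0.1314 0.002 ] 1.2615354
```

View pics/c1.png

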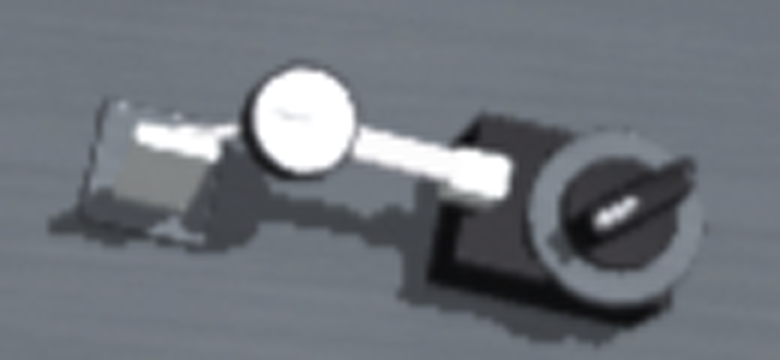

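```bash
cat >> h.py <<'E'
from scipy.optimize import least_squares
from scipy.spatial.transform import Rotation as Ro
def cloud(n,d):
    c=manip.get_calibration(n);K=np.array(c['camera_matrix']);R=cv2.Rodrigues(np.array(c['rvec'],float))[0];t=np.array(c['tvec'],float).ravel()
    v,u=np.mgrid[:420,:560];q=np.stack([u,v,np.ones_like(u)],-1)@np.linalg.inv(K).T*d[...,None]
    return (q-t)@R
def bar(d):
    P=cloud('top',d).reshape(-1,3);m=(P[:,0]>.49)&(P[:,0]<.565)&(P[:,1]>0)&(P[:,1]<.1)&(P[:,2]>.045)&(P[:,2]<.075);P=P[m]
    r=least_squares(lambda s:np.hypot(P[:,1]-s[0]-s[1]*(P[:,0]-.6),P[:,2]-s[2])-.03,[.044,0,.033],loss='soft_l1',f_scale=.002);return r.x,len(P)
def plate(p,d,box):
    # box of top pixels u0,u1,v0,v1; white mask, plane, rectangle in plane
    P=cloud('top',d);u0,u1,v0,v1=box
    P=P[v0:v1,u0:u1].reshape(-1,3);c=p[v0:v1,u0:u1].reshape(-1,3).min(1);P=P[(c>150)]
    return P
def delta(pos,R):
    s=manip.get_state();w_,x,y,z=s['orientation'];R0=Ro.from_quat([x,y,z,w_])
    return (R0.inv().apply(np.array(pos)-s['tool_pos'])/.03).round(2),(R0.inv()*R).as_rotvec().round(3)
def tool(phi,tilt=0):
    "x of tool at yaw phi, z down, then turned about tool y by tilt"
    return Ro.from_euler('z',phi)*Ro.from_euler('x',np.pi)*Ro.from_euler('y',tilt)
E
python3 - <<'E'
from h import *
d=np.load('pics/t0.npz')['d'];p=cv2.imread('pics/t0.png')
b,n=bar(d);print(b,n)
P=cloud('top',d)
for u in range(146,262,5):
    col=P[185:215,u]; c=p[185:215,u].min(1)
    v=np.where(c>150)[0]; 
    if len(v): print(u,v[0]+185,v[-1]+185,P[185+v[len(v)//2],u].round(4),p[185+v[len(v)//2],u])
# ends along the middle row
for v in (196,199): print(v,[(u,p[v,u].min(),P[v,u].round(3).tolist()) for u in list(range(145,151))+list(range(252,259))])
print(px('top',[.5734,-.3606,.104]))
for s in [(395.8,229.2),(415,218.3),(405.3,223.3)]: 
    a=w('top',*s,1.0);b_=w('top',*s,1.2);print(a+(b_-a)*(.104-a[2])/(b_[2]-a[2]))
s=(402.8,226.2);a=w('top',*s,1.0);b_=w('top',*s,1.2);print(a+(b_-a)*(.070-a[2])/(b_[2]-a[2]))
E
```

```text
[ 0.04511536 -0.02967307  0.03263292] 747
151 187 205 [0.6016 0.2293 0.0047] [200 196 196]
156 187 205 [0.6062 0.216  0.0116] [243 241 242]
161 187 205 [0.6055 0.2016 0.0205] [242 240 241]
166 187 205 [0.6056 0.1884 0.0253] [242 240 241]
171 188 206 [0.6036 0.1755 0.0281] [242 239 240]
176 188 206 [0.6035 0.1623 0.0337] [241 239 240]
181 188 206 [0.6044 0.1502 0.0348] [241 239 239]
186 188 206 [0.6038 0.1367 0.0429] [241 238 239]
191 188 207 [0.6023 0.1244 0.0438] [241 239 240]
196 189 207 [0.6018 0.1113 0.0509] [242 239 240]
201 189 207 [0.6015 0.0985 0.0575] [242 240 240]
206 189 208 [0.5996 0.0861 0.0601] [243 241 241]
211 189 214 [0.5982 0.0741 0.061 ] [243 241 242]
216 185 214 [0.598  0.0617 0.0667] [244 241 242]
221 185 214 [0.5978 0.0494 0.0727] [243 241 242]
226 185 214 [0.5987 0.0379 0.0732] [243 241 241]
231 185 214 [0.6008 0.026  0.0791] [242 240 240]
236 185 209 [0.6055 0.0146 0.084 ] [242 240 240]
241 190 209 [0.5991 0.0023 0.086 ] [242 240 241]
246 191 210 [ 0.5965 -0.0099  0.0923] [234 232 232]
251 191 210 [ 0.5967 -0.0214  0.0962] [186 180 183]
196 [(145, np.uint8(112
[... 645 characters left out ...]
.598, 0.242, 0.002]), (147, np.uint8(158), [0.599, 0.239, 0.003]), (148, np.uint8(236), [0.599, 0.237, 0.003]), (149, np.uint8(242), [0.598, 0.233, 0.008]), (150, np.uint8(242), [0.597, 0.229, 0.012]), (252, np.uint8(233), [0.601, -0.023, 0.1]), (253, np.uint8(226), [0.601, -0.026, 0.1]), (254, np.uint8(200), [0.602, -0.028, 0.095]), (255, np.uint8(155), [0.624, -0.022, -0.006]), (256, np.uint8(121), [0.623, -0.025, -0.0]), (257, np.uint8(115), [0.623, -0.028, 0.002]), (258, np.uint8(114), [0.623, -0.03, 0.001])]
[[401.99028377 224.00856365]]
[ 0.56051548 -0.34743502  0.104     ]
[ 0.5888819  -0.38888815  0.104     ]
[ 0.57565746 -0.36785075  0.104     ]
[ 0.57507544 -0.37031554  0.07      ]
```

>>> step_arm(plan=[{"rz":-0.12},{"rz":-0.12},{"rz":-0.12},{"rz":-0.12},{"rz":-0.12},{"rz":-0.12},{"rz":-0.12},{"rz":-0.12}], fingers=1, squeeze=30)

```text
validation failed for argument at $.pl...
```

>>> step_arm(plan=[{"rz":-0.1},{"rz":-0.1}])

```text
validation failed for argument at $.pl...
```

```bash
python3 - <<'E'
from h import *
R=tool(1.541,-.32);g=np.array([.603,.160,.030])
print(delta(g-.046*R.apply([0,0,1]),tool(1.541,-.32)),delta([.603,.16,.2],tool(1.541)))
E
```

```text
(array([ 20.83, -19.58,   4.7 ]), array([-0.187, -0.284, -1.151])) (array([ 20.64, -19.15,   0.49]), array([-2.000e-03, -1.000e-03, -1.161e+00]))
```

>>> step_arm(plan=[{"tx":0,"ty":0,"tz":0,"rx":0,"ry":0,"rz":-0.12},{"tx":0,"ty":0,"tz":0,"rx":0,"ry":0,"rz":-0.12},{"tx":0,"ty":0,"tz":0,"rx":0,"ry":0,"rz":-0.12},{"tx":0,"ty":0,"tz":0,"rx":0,"ry":0,"rz":-0.12},{"tx":0,"ty":0,"tz":0,"rx":0,"ry":0,"rz":-0.12},{"tx":0,"ty":0,"tz":0,"rx":0,"ry":0,"rz":-0.12},{"tx":0,"ty":0,"tz":0,"rx":0,"ry":0,"rz":-0.12},{"tx":0,"ty":0,"tz":0,"rx":0,"ry":0,"rz":-0.12}], fingers=1, squeeze=30)

```text
t: 0.77
tool_pos: [0.2409, -0.6033, 0.2139]
orientation: [-0.001, 0.782, 0.623, 0.0]
ft_force: [-0.2, -0.6, -0.7]
finger_gap: 0.997
grip_force: 0.0
```

>>> step_arm(plan=[{"tx":0,"ty":0,"tz":-0.3,"rx":0,"ry":0,"rz":-0.1},{"tx":0,"ty":0,"tz":-0.3,"rx":0,"ry":0,"rz":-0.1},{"tx":0.7,"ty":0.4,"tz":0,"rx":0,"ry":0,"rz":0},{"tx":1,"ty":0.44,"tz":0,"rx":0,"ry":0,"rz":0},{"tx":1,"ty":0.44,"tz":0,"rx":0,"ry":0,"rz":0},{"tx":1,"ty":0.44,"tz":0,"rx":0,"ry":0,"rz":0},{"tx":1,"ty":0.44,"tz":0,"rx":0,"ry":0,"rz":0},{"tx":1,"ty":0.44,"tz":0,"rx":0,"ry":0,"rz":0}])

```text
t: 1.43
tool_pos: [0.3244, -0.4335, 0.232]
orientation: [-0.0, 0.718, 0.696, 0.0]
ft_force: [0.8, 0.9, 0.9]
finger_gap: 1.001
grip_force: 0.0
```

>>> step_arm(plan=[{"tx":1,"ty":0.44,"tz":0,"rx":0,"ry":0,"rz":0},{"tx":1,"ty":0.44,"tz":0,"rx":0,"ry":0,"rz":0},{"tx":1,"ty":0.44,"tz":0,"rx":0,"ry":0,"rz":0},{"tx":1,"ty":0.44,"tz":0,"rx":0,"ry":0,"rz":0},{"tx":1,"ty":0.44,"tz":0,"rx":0,"ry":0,"rz":0},{"tx":1,"ty":0.44,"tz":0,"rx":0,"ry":0,"rz":0},{"tx":1,"ty":0.44,"tz":0,"rx":0,"ry":0,"rz":0},{"tx":1,"ty":0.44,"tz":0,"rx":0,"ry":0,"rz":0}])

```text
t: 2.1
tool_pos: [0.4373, -0.1969, 0.2323]
orientation: [-0.0, 0.718, 0.696, -0.0]
ft_force: [0.4, -0.4, 0.1]
finger_gap: 0.996
grip_force: 0.0
```

>>> step_arm(plan=[{"tx":1,"ty":0.44,"tz":0,"rx":0,"ry":0,"rz":0},{"tx":1,"ty":0.44,"tz":0,"rx":0,"ry":0,"rz":0},{"tx":1,"ty":0.44,"tz":0,"rx":0,"ry":0,"rz":0},{"tx":1,"ty":0.44,"tz":0,"rx":0,"ry":0,"rz":0},{"tx":1,"ty":0.44,"tz":0,"rx":0,"ry":0,"rz":0},{"tx":1,"ty":0.44,"tz":0,"rx":0,"ry":0,"rz":0},{"tx":1,"ty":0.44,"tz":0,"rx":0,"ry":0,"rz":0},{"tx":1,"ty":0.44,"tz":0,"rx":0,"ry":0,"rz":0}])

```text
t: 2.77
tool_pos: [0.5503, 0.0397, 0.2321]
orientation: [-0.0, 0.718, 0.696, -0.0]
ft_force: [0.3, -0.4, 1.2]
finger_gap: 0.997
grip_force: 0.0
```

```bash
python3 - <<'E'
from h import *
R=tool(1.541,-.32);g=np.array([.603,.160,.030])
print(delta(g-.046*R.apply([0,0,1]),R),manip.get_state()['joints'])
E
```

```text
(array([4.54, 1.64, 5.28]), array([-0.001, -0.32 , -0.001])) [-2.51693643e-02 -1.03921895e-01  1.85032158e+00 -5.99702296e-05
  1.39589479e+00  5.53546146e-03]
```

>>> step_arm(plan=[{"tx":0.91,"ty":0.33,"tz":0.9,"rx":0,"ry":0,"rz":0},{"tx":0.91,"ty":0.33,"tz":0.9,"rx":0,"ry":0,"rz":0},{"tx":0.91,"ty":0.33,"tz":0.9,"rx":0,"ry":0,"rz":0},{"tx":0.91,"ty":0.33,"tz":0.9,"rx":0,"ry":0,"rz":0},{"tx":0.91,"ty":0.33,"tz":0.9,"rx":0,"ry":0,"rz":0},{"tx":0,"ty":0,"tz":0,"rx":0,"ry":-0.107,"rz":0},{"tx":0,"ty":0,"tz":0,"rx":0,"ry":-0.107,"rz":0},{"tx":0,"ty":0,"tz":0,"rx":0,"ry":-0.107,"rz":0}])

```text
t: 3.43
tool_pos: [0.6037, 0.1729, 0.097]
orientation: [0.113, 0.708, 0.687, -0.117]
ft_force: [0.6, 0.5, -0.3]
finger_gap: 1.002
grip_force: 0.0
```

```bash
python3 - <<'E'
from h import *
R=tool(1.541,-.32);g=np.array([.603,.160,.030])
print(delta(g+.014*R.apply([0,0,1]),R))
cam('scene','s1')
p=cv2.imread('pics/s1.png');cv2.imwrite('pics/s1c.png',cv2.resize(p[180:340,200:420],None,fx=3,fy=3))
E
```

```text
(array([ 0.31, -0.01,  2.72]), array([-0.001,  0.007, -0.001]))
```

View pics/s1c.png

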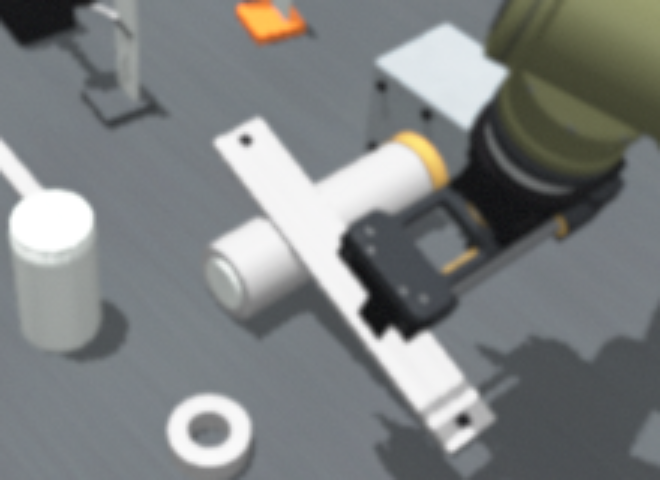

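The gripper sits tilted over the low half of the plate, aligned across its width (near (390,310) in the crop). Descend, grip.

>>> step_arm(plan=[{"tx":0.06,"ty":0,"tz":0.45,"rx":0,"ry":0,"rz":0},{"tx":0.06,"ty":0,"tz":0.45,"rx":0,"ry":0,"rz":0},{"tx":0.06,"ty":0,"tz":0.45,"rx":0,"ry":0,"rz":0},{"tx":0.06,"ty":0,"tz":0.45,"rx":0,"ry":0,"rz":0},{"tx":0.06,"ty":0,"tz":0.45,"rx":0,"ry":0,"rz":0},{"tx":0,"ty":0,"tz":0.45,"rx":0,"ry":0,"rz":0},{"tx":0,"ty":0,"tz":0,"rx":0,"ry":0,"rz":0}])

```text
t: 4.07
tool_pos: [0.6008, 0.1538, 0.0139]
orientation: [0.11, 0.709, 0.687, -0.118]
ft_force: [0.1, -0.1, -1.1]
finger_gap: 1.0
grip_force: 0.0
```

>>> step_arm(plan=[{"tx":0,"ty":0,"tz":0,"rx":0,"ry":0,"rz":0},{"tx":0,"ty":0,"tz":0,"rx":0,"ry":0,"rz":0},{"tx":0,"ty":0,"tz":0,"rx":0,"ry":0,"rz":0},{"tx":0,"ty":0,"tz":0,"rx":0,"ry":0,"rz":0},{"tx":0,"ty":0,"tz":0,"rx":0,"ry":0,"rz":0},{"tx":0,"ty":0,"tz":0,"rx":0,"ry":0,"rz":0},{"tx":0,"ty":0,"tz":0,"rx":0,"ry":0,"rz":0},{"tx":0,"ty":0,"tz":0,"rx":0,"ry":0,"rz":0}], fingers=-1)

```text
t: 4.73
tool_pos: [0.6034, 0.1561, 0.0182]
orientation: [0.111, 0.709, 0.687, -0.115]
ft_force: [-0.4, 0.6, 0.1]
finger_gap: 0.499
grip_force: 0.0
```

>>> step_arm(plan=[{"tx":0,"ty":0,"tz":0,"rx":0,"ry":0,"rz":0},{"tx":0,"ty":0,"tz":0,"rx":0,"ry":0,"rz":0},{"tx":0,"ty":0,"tz":0,"rx":0,"ry":0,"rz":0},{"tx":0,"ty":0,"tz":0,"rx":0,"ry":0,"rz":0}])

```text
t: 5.07
tool_pos: [0.6034, 0.156, 0.0181]
orientation: [0.111, 0.709, 0.687, -0.115]
ft_force: [-0.1, 0.7, 1.2]
finger_gap: 0.471
grip_force: 30.0
```

>>> step_arm(plan=[{"tx":-0.04,"ty":0,"tz":-0.15,"rx":0,"ry":0.04,"rz":0},{"tx":-0.04,"ty":0,"tz":-0.15,"rx":0,"ry":0.04,"rz":0},{"tx":-0.03,"ty":0,"tz":-0.15,"rx":0,"ry":0.04,"rz":0},{"tx":-0.03,"ty":0,"tz":-0.15,"rx":0,"ry":0.04,"rz":0},{"tx":-0.02,"ty":0,"tz":-0.15,"rx":0,"ry":0.04,"rz":0},{"tx":-0.02,"ty":0,"tz":-0.15,"rx":0,"ry":0.04,"rz":0},{"tx":-0.01,"ty":0,"tz":-0.15,"rx":0,"ry":0.04,"rz":0},{"tx":0,"ty":0,"tz":-0.15,"rx":0,"ry":0.04,"rz":0}])

```text
t: 5.73
tool_pos: [0.6027, 0.1575, 0.0539]
orientation: [-0.001, 0.718, 0.696, 0.0]
ft_force: [0.1, 3.8, -3.2]
finger_gap: 0.469
grip_force: 30.0
```

>>> step_arm(plan=[{"tx":-0.21,"ty":0,"tz":0,"rx":0,"ry":0,"rz":0},{"tx":-0.21,"ty":0,"tz":0,"rx":0,"ry":0,"rz":0},{"tx":-0.21,"ty":0,"tz":0,"rx":0,"ry":0,"rz":0},{"tx":-0.21,"ty":0,"tz":0,"rx":0,"ry":0,"rz":0},{"tx":-0.21,"ty":0,"tz":0,"rx":0,"ry":0,"rz":0},{"tx":-0.21,"ty":0,"tz":0,"rx":0,"ry":0,"rz":0},{"tx":0,"ty":0,"tz":0,"rx":0,"ry":0,"rz":0}])

```text
t: 6.32
tool_pos: [0.6021, 0.1175, 0.0544]
orientation: [0.001, 0.718, 0.696, -0.001]
ft_force: [0.1, -0.8, -1.7]
finger_gap: 0.47
grip_force: 30.0
```

```bash
python3 - <<'E'
from h import *
cam('top','t2')
d=np.load('pics/t2.npz')['d'];p=cv2.imread('pics/t2.png');P=cloud('top',d);print(bar(d))
s=manip.get_state();print(s['tool_pos'],s['ft_force'])
cv2.imwrite('pics/t2c.png',cv2.resize(p[160:260,120:320],None,fx=4,fy=4))
E
```

```text
(array([ 0.04537864, -0.02513283,  0.03270561]), 757)
[0.60209645 0.11754361 0.0543671 ] [ 0.63770061 -3.05619151 -3.00321287]
```

View pics/t2c.png

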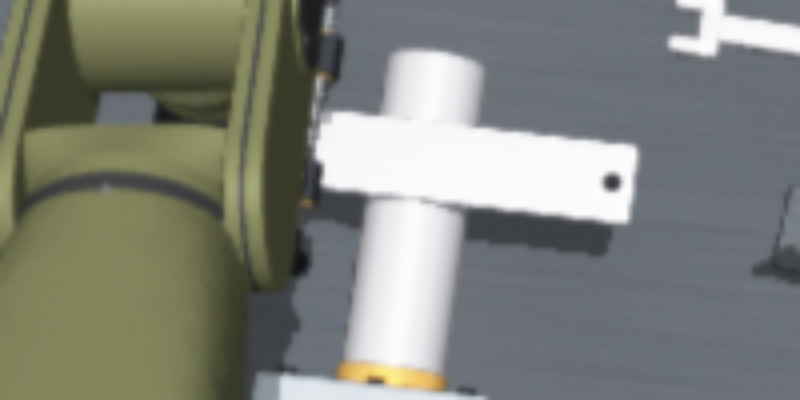

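The plate is held level across the bar, its −y end at crop (635,183), i.e. top pixel (278.6,205.7), dot at (272.9,205.5).

```bash
python3 - <<'E'
from h import *
d=np.load('pics/t2.npz')['d'];P=cloud('top',d)
def ray(u,v,z):
    a=w('top',u,v,1.);b=w('top',u,v,1.2);return (a+(b-a)*(z-a[2])/(b[2]-a[2])).round(4)
print(ray(278.6,205.7,.071),ray(272.7,205.3,.071))
for u in range(205,276,10): print(u,P[201:205,u].mean(0).round(4))
p=cv2.imread('pics/t2.png');print(p[204:208,274:283].min(2))
# same for t0 start ends
print(ray(147.4,196,.0078+.004),ray(255,200,.094),ray(249,200.3,.092),ray(151,197,.0117))
E
```

```text
[ 0.5968 -0.0836  0.071 ] [ 0.5965 -0.07    0.071 ]
205 [0.5888 0.0854 0.0717]
215 [0.5913 0.0628 0.07  ]
225 [0.5931 0.0398 0.071 ]
235 [ 0.5369 -0.0154  0.3538]
245 [ 0.5972 -0.006   0.0716]
255 [ 0.5994 -0.0289  0.0707]
265 [ 0.6014 -0.0518  0.0715]
275 [ 0.6034 -0.0747  0.0719]
[[110 216 249 251 178 113 105 105 106]
 [ 80 191 249 251 173 109 105 105 105]
 [ 99 219 250 251 173 109 105 106 105]
 [181 245 251 251 176 112 107 107 107]]
[0.6043 0.2367 0.0118] [ 0.6003 -0.03    0.094 ] [ 0.5988 -0.0164  0.092 ] [0.6026 0.2277 0.0117]
```

>>> step_arm(plan=[{"tx":-0.1,"ty":0,"tz":0,"rx":0,"ry":0,"rz":0},{"tx":-0.11,"ty":0,"tz":0,"rx":0,"ry":0,"rz":0},{"tx":-0.11,"ty":0,"tz":0,"rx":0,"ry":0,"rz":0},{"tx":-0.1,"ty":0,"tz":0,"rx":0,"ry":0,"rz":0},{"tx":0,"ty":0,"tz":0,"rx":0,"ry":0,"rz":0},{"tx":0,"ty":0,"tz":0,"rx":0,"ry":0,"rz":0}])

```text
t: 6.87
tool_pos: [0.6019, 0.106, 0.0546]
orientation: [0.001, 0.718, 0.696, -0.001]
ft_force: [-0.1, 2.0, -1.9]
finger_gap: 0.47
grip_force: 30.0
```

```bash
python3 - <<'E'
from h import *
p,d=cam('top','t3');P=cloud('top',d)
print(p[203:207,276:290].min(2).tolist())
for u in range(205,282,6): print(u,P[203:206,u].mean(0).round(4))
s=manip.get_state();print(s['tool_pos'],s['ft_force'],s['ft_torque'])
E
```

```text
[[231, 220, 211, 237, 250, 252, 250, 203, 126, 108, 106, 105, 105, 105], [159, 119, 105, 156, 234, 250, 250, 182, 116, 106, 107, 106, 107, 107], [95, 63, 58, 89, 203, 249, 251, 178, 112, 106, 105, 106, 105, 106], [100, 58, 55, 93, 220, 250, 252, 173, 109, 104, 105, 104, 104, 105]]
205 [0.5716 0.073  0.1406]
211 [0.5862 0.0709 0.0738]
217 [0.5881 0.0578 0.0703]
223 [0.589  0.0438 0.0719]
229 [0.5905 0.0303 0.0708]
235 [0.5917 0.0165 0.071 ]
241 [0.5931 0.0029 0.0703]
247 [ 0.5939 -0.0111  0.0725]
253 [ 0.5957 -0.0246  0.0699]
259 [ 0.5967 -0.0384  0.0711]
265 [ 0.5981 -0.0521  0.0702]
271 [ 0.5993 -0.0658  0.0705]
277 [ 0.6001 -0.0796  0.0725]
[0.60188383 0.10600191 0.05461374] [-0.31160394 -0.13981684 -1.7129336 ] [ 0.15182236 -0.09763489  0.01091238]
```

>>> step_arm(plan=[{"tx":-0.04,"ty":0,"tz":0.02,"rx":0,"ry":0,"rz":0},{"tx":0,"ty":0,"tz":0,"rx":0,"ry":0,"rz":0},{"tx":0,"ty":0,"tz":0,"rx":0,"ry":0,"rz":0},{"tx":0,"ty":0,"tz":0,"rx":0,"ry":0,"rz":0}])

```text
t: 7.25
tool_pos: [0.6019, 0.1056, 0.0543]
orientation: [0.0, 0.718, 0.696, -0.0]
ft_force: [-0.4, 4.1, 0.6]
finger_gap: 0.472
grip_force: 30.0
```

>>> step_arm(plan=[{"tx":0,"ty":0,"tz":0,"rx":0,"ry":0,"rz":0},{"tx":0,"ty":0,"tz":0,"rx":0,"ry":0,"rz":0},{"tx":0,"ty":0,"tz":0,"rx":0,"ry":0,"rz":0},{"tx":0,"ty":0,"tz":0,"rx":0,"ry":0,"rz":0},{"tx":0,"ty":0,"tz":0,"rx":0,"ry":0,"rz":0},{"tx":0,"ty":0,"tz":0,"rx":0,"ry":0,"rz":0},{"tx":0,"ty":0,"tz":0,"rx":0,"ry":0,"rz":0},{"tx":0,"ty":0,"tz":0,"rx":0,"ry":0,"rz":0}], fingers=0.6)

```text
t: 7.92
tool_pos: [0.6018, 0.1052, 0.054]
orientation: [0.0, 0.718, 0.696, -0.0]
ft_force: [-0.3, -0.8, -0.2]
finger_gap: 0.801
grip_force: 0.0
```

>>> step_arm(plan=[{"tx":0,"ty":0,"tz":-0.5,"rx":0,"ry":0,"rz":0},{"tx":0,"ty":0,"tz":-1,"rx":0,"ry":0,"rz":0},{"tx":0,"ty":0,"tz":-1,"rx":0,"ry":0,"rz":0},{"tx":0,"ty":0,"tz":-1,"rx":0,"ry":0,"rz":0},{"tx":-0.3,"ty":-0.8,"tz":-1,"rx":0,"ry":0,"rz":0},{"tx":-0.3,"ty":-1,"tz":-0.5,"rx":0,"ry":0,"rz":0},{"tx":-1,"ty":-1,"tz":0,"rx":0,"ry":0,"rz":0},{"tx":-1,"ty":-1,"tz":0,"rx":0,"ry":0,"rz":0}])

```text
t: 8.58
tool_pos: [0.4863, 0.032, 0.206]
orientation: [0.002, 0.717, 0.697, 0.001]
ft_force: [0.0, -0.7, -0.1]
finger_gap: 0.8
grip_force: 0.0
```

>>> step_arm(plan=[{"tx":-1,"ty":-0.2,"tz":0,"rx":0,"ry":0,"rz":0},{"tx":-1,"ty":0,"tz":0,"rx":0,"ry":0,"rz":0},{"tx":-1,"ty":0,"tz":0,"rx":0,"ry":0,"rz":0},{"tx":-1,"ty":0,"tz":0,"rx":0,"ry":0,"rz":0},{"tx":-1,"ty":0,"tz":0,"rx":0,"ry":0,"rz":0},{"tx":-1,"ty":0,"tz":0,"rx":0,"ry":0,"rz":0},{"tx":-1,"ty":0,"tz":0,"rx":0,"ry":0,"rz":0},{"tx":-1,"ty":0,"tz":0,"rx":0,"ry":0,"rz":0}])

```text
t: 9.25
tool_pos: [0.4728, -0.2092, 0.2045]
orientation: [0.001, 0.718, 0.696, -0.0]
ft_force: [0.8, 0.4, -0.0]
finger_gap: 0.801
grip_force: 0.0
```

```bash
python3 - <<'E'
from h import *
p,d=cam('top','t4');P=cloud('top',d)
g=manip.get_state();print(g['t'],g['tool_pos'],delta([.575,-.366,.19],tool(np.radians(122))))
for u in range(160,290,6): print(u,P[200:203,u].mean(0).round(4))
E
```

```text
9.3 [ 0.47258095 -0.21349819  0.20452082] (array([-4.96,  3.59,  0.51]), array([-0.001,  0.005, -0.593]))
160 [0.5968 0.2074 0.0012]
166 [0.5865 0.1779 0.0602]
172 [0.587  0.1632 0.0639]
178 [0.5876 0.1486 0.0671]
184 [0.5899 0.1359 0.062 ]
190 [0.5904 0.1214 0.0656]
196 [0.5916 0.1075 0.0661]
202 [0.5923 0.0932 0.0687]
208 [0.5933 0.0792 0.0701]
214 [0.5949 0.0658 0.0684]
220 [0.5961 0.052  0.0684]
226 [0.5967 0.0378 0.0717]
232 [0.5979 0.024  0.0721]
238 [0.5995 0.0105 0.0705]
244 [ 0.6003 -0.0035  0.0724]
250 [ 0.6015 -0.0172  0.0725]
256 [ 0.6017 -0.0313  0.0776]
262 [ 0.603  -0.0449  0.0774]
268 [ 0.6043 -0.0586  0.077 ]
274 [ 0.6053 -0.0723  0.0782]
280 [ 0.6064 -0.086   0.079 ]
286 [ 0.6248 -0.0988  0.0008]
```

View pics/t4.png

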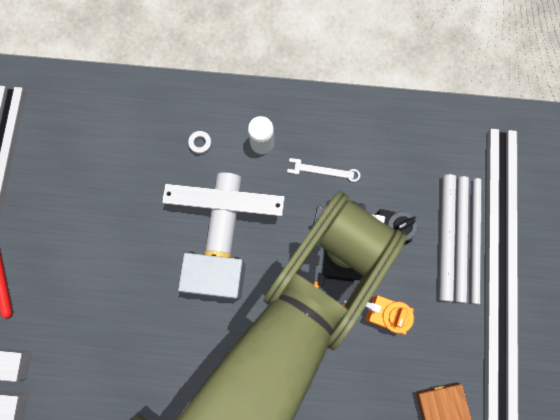

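The plate balances across the bar (px 164–284), slightly low on the left (+y). I'll rotate over the knob while it settles and measure again.

>>> step_arm(plan=[{"tx":0,"ty":0,"tz":0,"rx":0,"ry":0,"rz":-0.12},{"tx":0,"ty":0,"tz":0,"rx":0,"ry":0,"rz":-0.12},{"tx":0,"ty":0,"tz":0,"rx":0,"ry":0,"rz":-0.12},{"tx":0,"ty":0,"tz":0,"rx":0,"ry":0,"rz":-0.12},{"tx":0,"ty":0,"tz":0,"rx":0,"ry":0,"rz":-0.115},{"tx":0,"ty":0,"tz":0,"rx":0,"ry":0,"rz":0},{"tx":0,"ty":0,"tz":0,"rx":0,"ry":0,"rz":0},{"tx":0,"ty":0,"tz":0,"rx":0,"ry":0,"rz":0}])

```text
t: 9.97
tool_pos: [0.4731, -0.2075, 0.2043]
orientation: [0.0, 0.483, 0.875, -0.0]
ft_force: [0.4, -1.0, -0.4]
finger_gap: 0.797
grip_force: 0.0
```

```bash
cat >> h.py <<'E'
def tilt(p,d):
    P=cloud('top',d)[188:218,160:290].reshape(-1,3);c=p[188:218,160:290].reshape(-1,3).min(1)
    m=(c>200)&(P[:,2]>.03)&(P[:,2]<.11)&((P[:,1]>.09)|(P[:,1]<0));P=P[m]
    A=np.c_[P,][:, :2];A=np.c_[A,np.ones(len(A))];s=np.linalg.lstsq(A,P[:,2],rcond=None)[0]
    r=P[:,2]-A@s;k=abs(r)<.004;s=np.linalg.lstsq(A[k],P[k,2],rcond=None)[0]
    return -s[1].round(4),P[:,1].min().round(4),P[:,1].max().round(4),len(P)
E
python3 - <<'E'
from h import *
for i in range(12):
    if i in(0,11):
        p,d=manip.read_camera('top');print(manip.get_state()['t'],tilt(p,d))
    else: manip.read_camera('top')
g=manip.get_state();print(g['tool_pos'],delta([.575,-.366,.19],tool(np.radians(122))))
E
```

```text
10.0167 (np.float64(0.0644), np.float64(-0.0929), np.float64(0.1865), 1407)
10.5667 (np.float64(0.0647), np.float64(-0.0928), np.float64(0.1869), 1406)
[ 0.47312092 -0.2076656   0.20431097] (array([-6.28,  0.05,  0.48]), array([-0.001,  0.001,  0.005]))
```

>>> step_arm(plan=[{"tx":0,"ty":0,"tz":0,"rx":0,"ry":0,"rz":0},{"tx":0,"ty":0,"tz":0,"rx":0,"ry":0,"rz":0},{"tx":0,"ty":0,"tz":0,"rx":0,"ry":0,"rz":0},{"tx":0,"ty":0,"tz":0,"rx":0,"ry":0,"rz":0},{"tx":0,"ty":0,"tz":0,"rx":0,"ry":0,"rz":0},{"tx":0,"ty":0,"tz":0,"rx":0,"ry":0,"rz":0},{"tx":0,"ty":0,"tz":0,"rx":0,"ry":0,"rz":0},{"tx":0,"ty":0,"tz":0,"rx":0,"ry":0,"rz":0}])

```text
t: 11.23
tool_pos: [0.4731, -0.2077, 0.2043]
orientation: [0.0, 0.482, 0.876, -0.0]
ft_force: [0.1, 0.3, -0.1]
finger_gap: 0.801
grip_force: 0.0
```

```bash
python3 - <<'E'
from h import *
for i in range(16):
    p,d=manip.read_camera('top');
    if i%5==0: print(manip.get_state()['t'],tilt(p,d))
E
```

```text
11.2833 (np.float64(0.0649), np.float64(-0.0928), np.float64(0.1867), 1405)
11.5333 (np.float64(0.0642), np.float64(-0.0928), np.float64(0.1875), 1406)
11.7833 (np.float64(0.0636), np.float64(-0.0928), np.float64(0.1862), 1405)
12.0333 (np.float64(0.064), np.float64(-0.0928), np.float64(0.1864), 1406)
```

Settled at 0.064 rad (3.7°), still, ends well clear: good. On to the knob.

>>> step_arm(plan=[{"tx":-0.85,"ty":0,"tz":0,"rx":0,"ry":0,"rz":0},{"tx":-1,"ty":0,"tz":0,"rx":0,"ry":0,"rz":-0.02},{"tx":-1,"ty":0,"tz":0,"rx":0,"ry":0,"rz":0},{"tx":-1,"ty":0,"tz":0,"rx":0,"ry":0,"rz":0},{"tx":-1,"ty":0,"tz":0,"rx":0,"ry":0,"rz":0},{"tx":-1,"ty":0.04,"tz":0,"rx":0,"ry":0,"rz":0},{"tx":-0.5,"ty":0,"tz":0.7,"rx":0,"ry":0,"rz":0},{"tx":0,"ty":0,"tz":0.8,"rx":0,"ry":0,"rz":0}], fingers=0.2)

```text
t: 12.7
tool_pos: [0.5808, -0.3704, 0.1614]
orientation: [0.003, 0.474, 0.88, -0.001]
ft_force: [0.2, 1.1, -0.3]
finger_gap: 0.601
grip_force: 0.0
```

```bash
python3 - <<'E'
from h import *
cam('scene','s2');g=manip.get_state();print(g['tool_pos'],delta([.575,-.3685,.079],tool(np.radians(123))))
p=cv2.imread('pics/s2.png');cv2.imwrite('pics/s2c.png',cv2.resize(p[90:230,130:330],None,fx=4,fy=4,interpolation=cv2.INTER_CUBIC))
E
```

```text
[ 0.57688063 -0.366714    0.15307701] (array([-0.03, -0.08,  2.47]), array([-0.003, -0.005,  0.007]))
```

View pics/s2c.png

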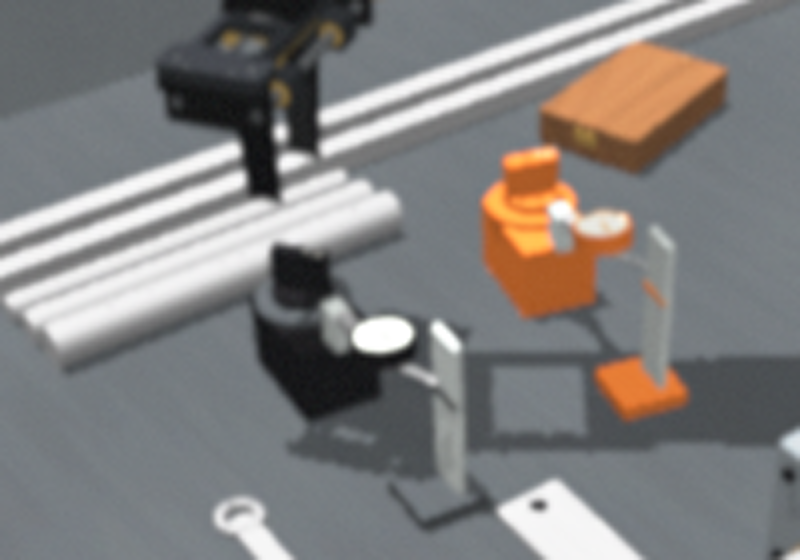

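Both fingers (crop tips (262,195), (303,155)) are above the black knob's bar at (300,268). The pointer tip is near (437,385), the mark near (447,398). Descend and grip.

>>> step_arm(plan=[{"tx":-0.03,"ty":-0.08,"tz":0.3,"rx":0,"ry":0,"rz":0},{"tx":0,"ty":0,"tz":0.45,"rx":0,"ry":0,"rz":0},{"tx":0,"ty":0,"tz":0.45,"rx":0,"ry":0,"rz":0},{"tx":0,"ty":0,"tz":0.45,"rx":0,"ry":0,"rz":0},{"tx":0,"ty":0,"tz":0.45,"rx":0,"ry":0,"rz":0},{"tx":0,"ty":0,"tz":0.3,"rx":0,"ry":0,"rz":0},{"tx":0,"ty":0,"tz":0,"rx":0,"ry":0,"rz":0},{"tx":0,"ty":0,"tz":0,"rx":0,"ry":0,"rz":0}])

```text
t: 13.42
tool_pos: [0.5763, -0.3683, 0.0866]
orientation: [-0.0, 0.474, 0.881, -0.0]
ft_force: [-0.5, 0.4, 0.4]
finger_gap: 0.602
grip_force: 0.0
```

>>> step_arm(plan=[{"tx":0,"ty":0,"tz":0,"rx":0,"ry":0,"rz":0},{"tx":0,"ty":0,"tz":0,"rx":0,"ry":0,"rz":0},{"tx":0,"ty":0,"tz":0,"rx":0,"ry":0,"rz":0},{"tx":0,"ty":0,"tz":0,"rx":0,"ry":0,"rz":0},{"tx":0,"ty":0,"tz":0,"rx":0,"ry":0,"rz":0},{"tx":0,"ty":0,"tz":0,"rx":0,"ry":0,"rz":0},{"tx":0,"ty":0,"tz":0,"rx":0,"ry":0,"rz":0},{"tx":0,"ty":0,"tz":0,"rx":0,"ry":0,"rz":0}], fingers=-1, squeeze=15)

```text
t: 14.08
tool_pos: [0.5762, -0.3691, 0.0876]
orientation: [-0.0, 0.474, 0.881, -0.001]
ft_force: [-2.6, -1.6, 1.2]
finger_gap: 0.145
grip_force: 15.0
```

>>> step_arm(plan=[{"tx":0,"ty":0,"tz":0,"rx":0,"ry":0,"rz":0},{"tx":0,"ty":0,"tz":0,"rx":0,"ry":0,"rz":0},{"tx":0,"ty":0,"tz":0,"rx":0,"ry":0,"rz":0},{"tx":0,"ty":0,"tz":0,"rx":0,"ry":0,"rz":0}])

```text
t: 14.42
tool_pos: [0.5763, -0.3691, 0.0876]
orientation: [-0.0, 0.474, 0.881, -0.001]
ft_force: [-4.4, -2.9, 2.5]
finger_gap: 0.146
grip_force: 15.0
```

>>> step_arm(plan=[{"tx":0,"ty":0,"tz":0,"rx":0,"ry":0,"rz":0.11},{"tx":0,"ty":0,"tz":0,"rx":0,"ry":0,"rz":0.11},{"tx":0,"ty":0,"tz":0,"rx":0,"ry":0,"rz":0.11},{"tx":0,"ty":0,"tz":0,"rx":0,"ry":0,"rz":0.11},{"tx":0,"ty":0,"tz":0,"rx":0,"ry":0,"rz":0.11},{"tx":0,"ty":0,"tz":0,"rx":0,"ry":0,"rz":0.11},{"tx":0,"ty":0,"tz":0,"rx":0,"ry":0,"rz":0.11},{"tx":0,"ty":0,"tz":0,"rx":0,"ry":0,"rz":0.11}])

```text
t: 15.08
tool_pos: [0.5774, -0.369, 0.0876]
orientation: [0.001, 0.805, 0.593, 0.0]
ft_force: [-0.2, -2.3, 0.1]
finger_gap: 0.144
grip_force: 15.0
```

>>> step_arm(plan=[{"tx":0,"ty":0,"tz":0,"rx":0,"ry":0,"rz":0},{"tx":0,"ty":0,"tz":0,"rx":0,"ry":0,"rz":0},{"tx":0,"ty":0,"tz":0,"rx":0,"ry":0,"rz":0}])

```text
t: 15.33
tool_pos: [0.5774, -0.369, 0.0876]
orientation: [0.001, 0.803, 0.596, 0.0]
ft_force: [1.4, -2.9, -1.1]
finger_gap: 0.147
grip_force: 15.0
```

```bash
python3 - <<'E'
from h import *
cam('scene','s3');a=cv2.imread('pics/s0.png');b=cv2.imread('pics/s3.png')
f=lambda p:cv2.resize(p[160:215,210:255],None,fx=8,fy=8,interpolation=cv2.INTER_CUBIC)
cv2.imwrite('pics/cmp.png',np.hstack([f(a),f(b)]))
print(px('scene',[.5775,-.188,.085]),px('scene',[.5775,-.188,.105]),manip.get_calibration('scene')['camera_matrix'])
E
```

```text
[[243.80703975 189.77039296]] [[243.6151386  183.49156319]] [[431.31673983   0.         271.5232975 ]
 [  0.         431.31673983 208.32493387]
 [  0.           0.           1.        ]]
```

View pics/cmp.png

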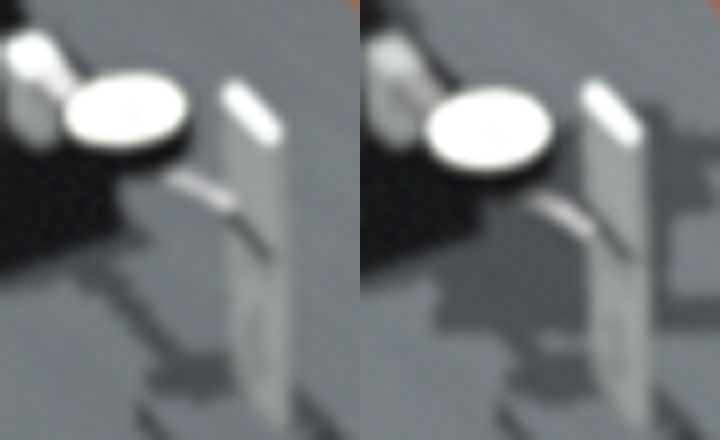

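Left (start): pointer tip at crop (235,205); right (now): tip at (590,235), about level with the mark whose centre is at (612,237) — near. Compute the height from geometry.

```bash
python3 - <<'E'
from h import *
def ray(u,v,z):
    a=w('scene',u,v,1.);b=w('scene',u,v,1.2);return a+(b-a)*(z-a[2])/(b[2]-a[2])
c=lambda x,y:(210+(x+.5)/8-.5,160+(y+.5)/8-.5)
M=ray(*c(251,237),.085);k=np.array([.5768,-.369]);v=M[:2]-k;print('M',M,np.linalg.norm(v),'yaw',np.degrees(np.arctan2(-v[0],v[1])))
T=ray(*c(219+3,103),.13);T2=ray(*c(285,135),.13);print('post top corners',T,T2,ray(*c(252,112),.13))
y=np.r_[v/np.linalg.norm(v),0]
for tip in [(230,235),(233,238),(228,232)]:
  r=least_squares(lambda s:px('scene',M-y*s[0]+[0,0,s[1]])[0]-c(*tip),[0,0],x_scale=.01);print(tip,r.x)
r=least_squares(lambda s:px('scene',M-y*s[0]+[0,0,s[1]])[0]-c(237,207),[0,0],x_scale=.01);print('start',r.x)
p,d=cam('top','t5');print(tilt(p,d))
cv2.imwrite('pics/t5c.png',cv2.resize(p[200:235,305:365,::-1],None,fx=10,fy=10,interpolation=cv2.INTER_CUBIC))
E
```

```text
M [ 0.58179128 -0.19443751  0.085     ] 0.17463383296259213 yaw -1.6378172880995037
post top corners [ 0.58183642 -0.20742365  0.13      ] [ 0.57648975 -0.18186012  0.13      ] [ 0.57732236 -0.19782365  0.13      ]
(230, 235) [ 0.0121454  -0.00680013]
(233, 238) [ 0.01045862 -0.0069643 ]
(228, 232) [ 0.01324707 -0.00626823]
start [0.00741645 0.00743788]
(np.float64(0.0644), np.float64(-0.0928), np.float64(0.1863), 1409)
```

```bash
python3 - <<'E'
from h import *
def ray(n,u,v,z):
    a=w(n,u,v,1.);b=w(n,u,v,1.2);return a+(b-a)*(z-a[2])/(b[2]-a[2])
A=ray('top',322.5,211.7,.13);B=ray('top',335.8,215,.13);C=(A+B)/2;print(A,B,np.linalg.norm(A-B),np.degrees(np.arctan2((A-B)[1],(A-B)[0])))
k=np.array([.5768,-.369]);v=C[:2]-k;print(np.linalg.norm(v));yv=v/np.linalg.norm(v);yaw=np.arctan2(-yv[0],yv[1]);print('yaw',np.degrees(yaw),'q now',yaw+np.radians(106.8))
# scene post top corners
c=lambda x,y:(210+(x+.5)/8-.5,160+(y+.5)/8-.5)
print(ray('scene',*c(228,85),.13),ray('scene',*c(278,138),.13))
y3=np.r_[yv,0];x3=np.r_[yv[1],-yv[0],0]
S=12;r=(178,215,225,255);im=[]
base=np.r_[k,0]+y3*.173
for nme in('s0','s3'):
    p=cv2.imread(f'pics/{nme}.png')[r[0]-8:r[1],r[2]:r[3]];im.append(cv2.resize(p,None,fx=S,fy=S,interpolation=cv2.INTER_LANCZOS4))
o=im[1].copy()
for off in(.003,):
  for z in(.085,.13):
    q=px('scene',[base+x3*off-y3*.015+[0,0,z],base+x3*off+y3*.015+[0,0,z]])
    q=((q-[r[2],r[0]-8]+.5)*S-.5).round().astype(int)
    cv2.line(o,tuple(map(int,q[0])),tuple(map(int,q[1])),(0,0,255),1)
g=np.hstack(im+[o]);print(g.shape)
t=cv2.imread('pics/t5c.png')
cv2.imwrite('pics/c9.png',cv2.resize(g,None,fx=800/g.shape[1],fy=800/g.shape[1]) if g.shape[1]>800 else g)
E
```

```text
[ 0.57987123 -0.18134889  0.13      ] [ 0.57520302 -0.21065092  0.13      ] 0.02967155420374655 80.94808509413473
0.17300166550549806
yaw -0.244127057367575 q now 1.8597508201856747
[ 0.57468347 -0.21405752  0.13      ] [ 0.57911609 -0.18194316  0.13      ]
(540, 1080, 3)
```

View pics/c9.png

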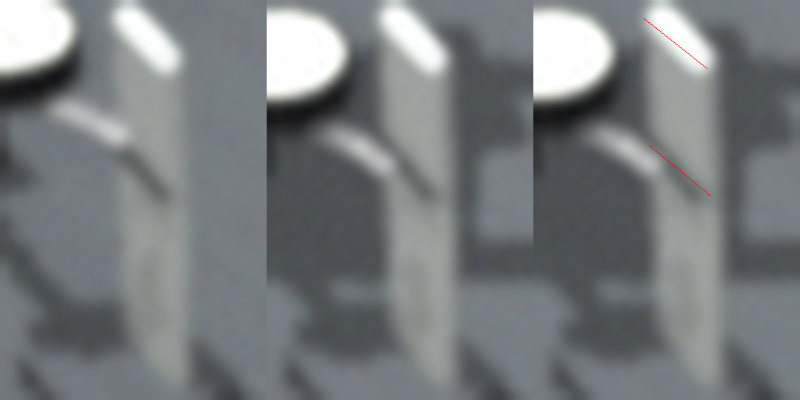

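```bash
python3 - <<'E'
from h import *
def ray(n,u,v,z):
    a=w(n,u,v,1.);b=w(n,u,v,1.2);return a+(b-a)*(z-a[2])/(b[2]-a[2])
k=np.array([.5768,-.369]);yaw=np.radians(-8.5);R=np.array([[np.cos(yaw),-np.sin(yaw)],[np.sin(yaw),np.cos(yaw)]])
o=k-R@[0,-.015]
for lab,uv,zs in(('now',(239.0,188.9),(.083,.085,.087,.089)),('start',(239.4,185.4),(.093,.095,.097,.099)),):
  for z in zs:
    P=ray('scene',*uv,z);print(lab,z,P.round(4),'stand',(R.T@(P[:2]-o)).round(4),'top px',px('top',P).round(1))
print('post', R.T@(np.array([.5775,-.196])-o))
p=cv2.imread('pics/t5.png');q=cv2.imread('pics/t0.png')
f=lambda p:cv2.resize(p[196:232,310:365],None,fx=7,fy=7,interpolation=cv2.INTER_CUBIC)
cv2.imwrite('pics/c10.png',np.hstack([f(q),f(p)]))
E
```

```text
now 0.083 [ 0.5835 -0.2006  0.083 ] stand [-0.0183  0.1526] top px [[329.4 214.9]]
now 0.085 [ 0.585  -0.1984  0.085 ] stand [-0.0171  0.1549] top px [[328.6 214. ]]
now 0.087 [ 0.5864 -0.1963  0.087 ] stand [-0.016   0.1572] top px [[327.8 213.1]]
now 0.089 [ 0.5879 -0.1942  0.089 ] stand [-0.0149  0.1595] top px [[327.  212.3]]
start 0.093 [ 0.5815 -0.201   0.093 ] stand [-0.0202  0.1518] top px [[330. 215.]]
start 0.095 [ 0.583  -0.1989  0.095 ] stand [-0.019   0.1541] top px [[329.2 214.1]]
start 0.097 [ 0.5845 -0.1968  0.097 ] stand [-0.0179  0.1565] top px [[328.4 213.2]]
start 0.099 [ 0.586  -0.1946  0.099 ] stand [-0.0167  0.1588] top px [[327.5 212.3]]
post [-0.02487872  0.15620321]
```

View pics/c10.png

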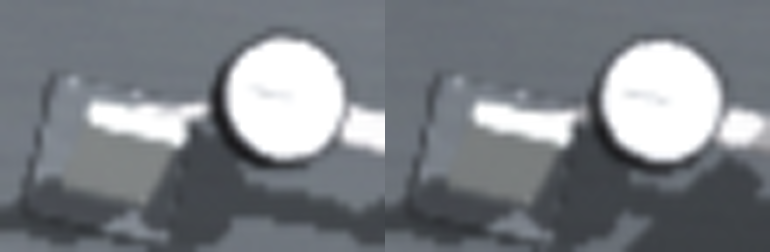

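>>> step_arm(plan=[{"tx":0,"ty":0,"tz":0,"rx":0,"ry":0,"rz":0.07},{"tx":0,"ty":0,"tz":0,"rx":0,"ry":0,"rz":0.07},{"tx":0,"ty":0,"tz":0,"rx":0,"ry":0,"rz":0},{"tx":0,"ty":0,"tz":0,"rx":0,"ry":0,"rz":0},{"tx":0,"ty":0,"tz":0,"rx":0,"ry":0,"rz":0}])

```text
t: 15.85
tool_pos: [0.5775, -0.369, 0.0876]
orientation: [0.001, 0.843, 0.538, 0.0]
ft_force: [4.7, -4.5, -2.6]
finger_gap: 0.145
grip_force: 15.0
```

>>> step_arm(plan=[{"tx":0,"ty":0,"tz":0,"rx":0,"ry":0,"rz":0},{"tx":0,"ty":0,"tz":0,"rx":0,"ry":0,"rz":0},{"tx":0,"ty":0,"tz":0,"rx":0,"ry":0,"rz":0},{"tx":0,"ty":0,"tz":0,"rx":0,"ry":0,"rz":0},{"tx":0,"ty":0,"tz":0,"rx":0,"ry":0,"rz":0},{"tx":0,"ty":0,"tz":0,"rx":0,"ry":0,"rz":0}], fingers=0)

```text
t: 16.35
tool_pos: [0.5765, -0.3684, 0.0873]
orientation: [0.0, 0.843, 0.538, -0.0]
ft_force: [-0.0, 0.6, 0.4]
finger_gap: 0.481
grip_force: 0.0
```

>>> step_arm(plan=[{"tx":0,"ty":0,"tz":-0.5,"rx":0,"ry":0,"rz":0},{"tx":0,"ty":0,"tz":-0.6,"rx":0,"ry":0,"rz":0},{"tx":0,"ty":0,"tz":-0.8,"rx":0,"ry":0,"rz":0},{"tx":0,"ty":0,"tz":-1,"rx":0,"ry":0,"rz":0},{"tx":0,"ty":0,"tz":-1,"rx":0,"ry":0,"rz":0},{"tx":-1,"ty":-1,"tz":0,"rx":0,"ry":0,"rz":0},{"tx":-1,"ty":-1,"tz":0,"rx":0,"ry":0,"rz":0},{"tx":-1,"ty":-1,"tz":0,"rx":0,"ry":0,"rz":0}])

```text
t: 17.02
tool_pos: [0.4588, -0.4118, 0.207]
orientation: [0.002, 0.843, 0.538, -0.0]
ft_force: [-0.3, -0.8, -0.1]
finger_gap: 0.497
grip_force: 0.0
```

>>> step_arm(plan=[{"tx":-1,"ty":-1,"tz":0,"rx":0,"ry":0,"rz":0},{"tx":-1,"ty":-1,"tz":0,"rx":0,"ry":0,"rz":0},{"tx":-1,"ty":-1,"tz":0,"rx":0,"ry":0,"rz":0},{"tx":-1,"ty":-1,"tz":0,"rx":0,"ry":0,"rz":0},{"tx":0,"ty":0,"tz":0,"rx":0,"ry":0,"rz":0},{"tx":0,"ty":0,"tz":0,"rx":0,"ry":0,"rz":0},{"tx":0,"ty":0,"tz":0,"rx":0,"ry":0,"rz":0},{"tx":0,"ty":0,"tz":0,"rx":0,"ry":0,"rz":0}])

```text
t: 17.68
tool_pos: [0.3037, -0.4682, 0.2052]
orientation: [0.001, 0.843, 0.538, -0.0]
ft_force: [0.6, 0.3, -1.1]
finger_gap: 0.502
grip_force: 0.0
```

```bash
python3 - <<'E'
from h import *
p,d=cam('top','t6');s,_=cam('scene','s6');print(tilt(p,d),manip.get_state()['t'])
# knob angle from top cloud: bar points z>.094 near knob
P=cloud('top',d);P0=cloud('top',np.load('pics/t0.npz')['d'])
for C in(P0,P):
    q=C[205:245,385:425].reshape(-1,3);m=(q[:,2]>.093)&(q[:,2]<.115)&(np.hypot(q[:,0]-.5768,q[:,1]+.369)<.027);q=q[m][:,:2]
    c,r,a=cv2.minAreaRect(q.astype(np.float32)*1000);e=np.linalg.eigh(np.cov(q.T));print(c,r,a,np.degrees(np.arctan2(e[1][1,1],e[1][0,1])))
# block yaw: face pixels top of block z ~.06
for C in (P,):
    q=C[200:250,365:425].reshape(-1,3);m=(q[:,2]>.052)&(q[:,2]<.066)&(np.hypot(q[:,0]-.5768,q[:,1]+.369)>.036);q=q[m];print(len(q),cv2.minAreaRect(q[:,:2].astype(np.float32)*1000))
# wire brightness along columns in scene around the tip
a=cv2.imread('pics/s0.png');b=cv2.imread('pics/s3.png');c=cv2.imread('pics/s6.png')
for i in(a,b,c): print(i[181:196,234:247].min(2))
E
```

```text
(np.float64(0.0648), np.float64(-0.0929), np.float64(0.1869), 1416) 17.7833
(577.0994873046875, -370.01080322265625) (13.766019821166992, 42.33660125732422) 31.125459671020508 122.96017887278904
(577.5248413085938, -369.3180236816406) (41.02888107299805, 15.142058372497559) 64.7133560180664 66.27270234927467
262 ((580.0465087890625, -349.995361328125), (93.86894989013672, 60.63933181762695), 82.23356628417969)
[[141 131 122 126 138 150 153 152 154 151 145 132 120]
 [174 159 143 138 144 149 152 153 153 150 147 135 122]
 [181 184 180 172 162 154 152 155 153 152 145 134 122]
 [151 170 192 200 192 168 153 151 153 152 144 133 122]
 [120 136 161 189 191 168 151 151 154 151 145 135 124]
 [116 117 125 140 145 133 139 149 152 153 147 136 125]
 [114 114 113 112 104  99 115 137 149 152 148 138 127]
 [114 115 115 116 112 104  99 119 140 150 148 139 124]
 [118 116 114 119 127 123 107 101 125 143 148 137 125]
 [116 116 118 121 132 137 123 104 106 128 140 137 126]
 [117 117 117 122 134 143 136 119 102 109 130 135 126]
 [118 118 118 121 132 142 140 132 118 115 128 133 125]
 [118 119 117 120 132 141 
[... 1091 characters left out ...]
22 138 149 151 152 152 151 145 132 123]
 [130 127 117 117 129 144 150 151 153 151 146 134 122]
 [173 161 134 110 112 132 147 151 153 151 145 134 123]
 [199 192 166 131 105 115 134 147 152 151 147 136 124]
 [170 183 188 173 138 108 115 136 149 152 148 138 125]
 [128 148 176 193 175 130 102 117 140 149 147 137 124]
 [114 122 141 170 176 145 108 102 124 142 147 137 125]
 [117 116 121 134 147 145 124 104 107 125 140 137 124]
 [116 116 115 119 133 141 135 117 101 109 130 134 124]
 [117 118 116 119 131 141 140 132 117 113 129 133 123]
 [116 119 118 120 130 140 142 141 133 131 136 136 125]
 [116 116 118 121 130 143 145 144 142 140 145 140 127]
 [116 117 117 120 129 145 149 147 147 144 146 142 128]]
```

```bash
python3 - <<'E'
from h import *
def ray(n,u,v,z):
    a=w(n,u,v,1.);b=w(n,u,v,1.2);return a+(b-a)*(z-a[2])/(b[2]-a[2])
yaw=np.radians(-7.8);x3=np.array([np.cos(yaw),np.sin(yaw),0]);y3=np.array([-np.sin(yaw),np.cos(yaw),0])
M=ray('scene',240,188.4,.085);b=np.array([.5768,-.369,0]);print(M,(M-b)@x3,(M-b)@y3)
e=np.array([px('scene',M+a)[0]-px('scene',M)[0] for a in(x3*.01,y3*.01,[0,0,.01])]);print(e)
for tip in((238.3,188.6),(238.8,188.8),(238.3,185.2-.4)):
    for y in(-.003,0,.003):
        r=least_squares(lambda s:px('scene',M+x3*s[0]+y3*y+[0,0,s[1]])[0]-tip,[0,0],x_scale=.01);print(tip,y,r.x.round(4))
E
```

```text
[ 0.5817303  -0.19853836  0.085     ] -0.01824961704484978 0.169553618738318
[[-3.46619562  1.22427927]
 [ 1.88790067  2.09091804]
 [-0.11764139 -3.1173575 ]]
(238.3, 188.6) -0.003 [ 0.0033 -0.0013]
(238.3, 188.6) 0 [0.0049 0.0013]
(238.3, 188.6) 0.003 [0.0064 0.0039]
(238.8, 188.8) -0.003 [ 0.0019 -0.0025]
(238.8, 188.8) 0 [0.0035 0.0001]
(238.8, 188.8) 0.003 [0.005  0.0027]
(238.3, 184.79999999999998) -0.003 [0.0029 0.0107]
(238.3, 184.79999999999998) 0 [0.0044 0.0132]
(238.3, 184.79999999999998) 0.003 [0.006  0.0158]
```

```bash
python3 -c "
from bench import manip
print(manip.finish_job())"
```

```text
the job is handed in; nothing more can be done
None
```

The job is handed in at about 18 s: the straightedge balances still on the bar at about 3.7° with both ends clear, and the knob was then turned to about 1.87 rad, putting the pointer tip within an estimated 1–2 mm of the mark; everything is released, and the spanner, tin and collar were not touched.

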